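# Key the cutter spindle and seat the grating disc

### The job

Get the vegetable cutter ready for grating: drop the loose steel drive key into the slot in the cutter's upright spindle so that it is fully down, then slide the grating disc's hub over the spindle with its keyway on the key, and press it down past the stiff seal ring until it is fully home. Feel your way and do not force either part; let go of everything, and leave the mug, the tin and the egg timer beside the cutter where they are.

Things in the scene. Friction and masses are not known exactly. Their poses are not given: they have to be found in the camera images.
- cutter: Cutter housing, fixed: a low white block 130 x 120 mm with a steel deck 60 mm above the worktop. Origin on the spindle's axis at worktop level; z up, -x to its front, where a short dark line is marked on the deck. Its upright steel spindle is 28 mm in diameter, stands 64 mm above the deck and turns stiffly (about 0.2 N m) up to 0.9 rad either way.
- spindle_top (a point): Centre of the spindle's top face (rim chamfered 2 mm); axes of the housing. The key slot is 9.6 mm wide, open at the top and at one side, 48 mm deep from the top; in plan it ends 7 mm past the axis. It opens towards the front line give or take 0.65 rad: its exact angle is not measured and must be seen or felt for.
- seal_seat (a point): Point on the spindle's axis at deck level, 64 mm below spindle_top. Round it sits a black rubber seal ring, 50 mm in diameter, its top 12 mm above the deck; pressed down with about 8 N it slides 6 mm to a hard stop and stays there. The hub, fully home, stands on the pressed-down ring, its foot 6 mm above the deck.
- key_centre (a point): Centre of the loose steel drive key, a plain upright bar 27 mm (its x) by 8 mm (its y), 48 mm tall (z), foot slightly chamfered, 60 g; half a turn makes no difference. It starts upright in a pocket of a fixed wooden rest (75 x 55 x 30 mm), its upper 22 mm clear, to be gripped across its 8 mm.
- drive_key: The same key; origin at the centre of its foot. Let go of inside the slot, it falls freely to the slot's floor, which runs out as a 7 mm wide toe under the key's overhang. Fully down, its top is flush with the spindle's top and its centre about 7.5 mm from the axis towards the slot's open side, where it stands about 7 mm out of the spindle.
- hub_centre (a point): Centre of the disc's hub, on its axis, half-way up. Aluminium hub 50 mm tall, 56 mm in diameter, with two flats 50 mm apart facing its +y and -y, to be gripped there. Bore 30 mm through; a keyway 10 mm wide runs along the bore on the hub's -x side, reaching 22.5 mm from the axis. Fully home this point is on the spindle's axis, 33 mm below its top.
- grating_disc: The same part; origin on its axis at the underside, z up. Round the hub's foot a steel grating disc, 110 mm in diameter and 4 mm thick, is fixed. The bore's lower mouth is flared by 2 mm. About 0.22 kg. It starts flat on the worktop, hub up.
- mug: Small striped mug, bystander, 88 mm wide with handle, 50 mm tall; origin at the centre of its underside.
- tin: Low tin, bystander, diameter 75 mm, 58 mm tall; origin at the centre of its underside.
- timer: Green and white egg timer, bystander, diameter 58 mm, 55 mm tall; origin at the centre of its underside.
Mind the look-alikes: they are no part of the job. Leave any red look-alike of the grating_disc alone.

How it is judged:
By the outcome, as a careful person would: the job done as asked, in the order asked, and still so for the second after the job is handed in, with the robot touching nothing.
It also fails if it takes over 72 s, if anything falls off the work surface, if the arm or the gripper's body presses on something with over 40 N, if the wrist force passes 120 N, or if a joint passes its speed limit or range.

### The arm

A 7-joint arm with a two-finger parallel gripper is mounted at the origin on a cart in front of the work surface, level with it; the furniture and walls round the work are solid. World frame = base frame: x ahead of the robot, y to its left, z up, the work surface at z = 0. Lengths are in mm, angles in rad, forces in N, time in s.
With the tool pointing down it reaches from about 400 to 850 mm from the base axis. Payload 4.5 kg.
Tool frame: the origin (TCP) lies at the very end of the fingers, on their centre line; the grasp point (between the pads) lies 19 mm behind it (manip.grip_point_offset is the distance from the TCP to the grasp point, in mm); z points along the fingers, y is the line along which they close (so a half turn about z gives the same grasp; the last joint's range is limited). The gripper opens to 88 mm and grips with 3 to 60 N. Pads are 18 mm wide; open, the fingers measure 123 mm over their backs; the gripper's body (75 mm by 187 mm) begins 45 mm behind the grasp point.
Start: joints at [1.14, 0.689, -0.195, 1.565, 0.157, 0.902, -0.215], TCP at [280.184, -558.704, 238.743] pointing down, gripper open.
Joint ranges: [-3.01, 3.01], [-0.46, 2.08], [-1.47, 1.51], [0.13, 2.56], [-1, 4.14], [0.04, 2.09], [-2.66, 2.66]. Speed limits (rad/s): [2.57, 2.57, 3.14, 3.14, 3.14, 3.14, 3.14].

### API

Orientations are given as a 3x3 rotation matrix whose columns are the frame's x, y, z axes.
In Python, from workcell import status, viewer, order, manip gives the robot as it stands.
- The arm moves only by the shell command python3 -m crank 'ROWS' [OPENING] [FORCE]. ROWS is JSON, a list of rows, each a list of 2 entries, a list of its own where there are three numbers: the shift along the tool's x, y, z in units of 30 mm (1.0 is 30 mm), then the turn, a rotation vector about the tool's x, y, z in units of 0.15 rad (1.0 is 0.15 rad). A call has 1 to 10 rows; each row shifts and turns the commanded pose from where the row before left it, along the tool's axes as they then stand; what a row does not reach is not made up. A row lasts 1/8 s, in which the tool goes at most 62.5 mm and 10.7 degrees, less where a joint would pass 70% of its speed; a pose out of reach is approached as far as the arm can. A call with a number of a shift or a turn outside -1 to 1 is refused whole. A call with a gripper value outside its range is refused whole. OPENING is the opening, from 0 (shut) to 1 (fully open), set as the call begins (- or left out, the last holds). The fingers move at their own pace and stop on an object; FORCE is the grip in N (left out, the last holds). Time passes only in rows, so rows that do not move let the fingers close. It gives the time, the measured TCP pose, the force, the opening and the grip force at its end, in the units of the state.
- status.sense(): the state, without advancing time (a new reading comes with each control period).
- viewer.read_camera(name): name is "scene" or "top" or "wrist"; returns the picture (384x512x3 uint8, blue, green, red); there is no depth.
- viewer.calibration(name): a dict with "fx", "fy", "cx", "cy" (pixels), "eye" and "attitude" of the camera in the world. Camera axes: x right, y down, z forward; pixel columns grow to the right and rows downward; lengths in mm; the calibration is good to about 2 mm. A picture is of the moment at which its call begins: read the wrist's pose just before it. calibration takes no time and is no camera call; for the wrist camera it gives the pose at the moment of the call.
- order.sign_off(): hands the job in; it is judged then, once.
The state is a dict: "time_s": time; "joint_pos": joint angles; "qvel": joint speeds; "joint_efforts": joint torques, N m; "position": TCP position; "eef_rot": TCP orientation; "ft_force": force on the tool from outside, world axes, zero at the start; "ft_torque": the same for the moment, N m; "finger_gap": finger opening in mm; "grasp_force": force on a finger pad.
Only numpy, scipy, OpenCV 4.12 (cv2) and the standard library are available. Lean on these libraries where they do the work, as an engineer would, in place of code of your own. Each camera call takes 0.05 s, during which the arm holds its last target. There are 200 camera calls.

## Working session

There is one attempt and no reset: what is moved stays moved. The work goes in short steps, Python scripts to look and compute and a shell command to move; the robot and the scene stay as the last step left them, time stands still between calls to the robot, and variables do not carry over. Pictures are saved under pics/ and viewed, at most 10 in all, crops included, and the job is handed in when it is done.

```bash
ls; mkdir -p pics
python3 - <<'E'
from workcell import status, viewer, order, manip
import cv2,numpy as np
s=status.sense(); print(s['time_s'],s['position'],np.round(s['eef_rot'],3).tolist(),s['ft_force'],s['finger_gap'],manip.grip_point_offset)
for n in("scene","top","wrist"):
    c=viewer.calibration(n);print(n,c)
    cv2.imwrite(f"pics/{n}0.png",viewer.read_camera(n))
E
```

```text
pics
0.0 [ 279.81840656 -558.15416877  237.90031413] [[0.894, 0.448, -0.001], [0.448, -0.894, 0.002], [-0.0, -0.002, -1.0]] [-0.16086452  0.14543208 -0.13571391] 88.05704134434686 18.700000000000003
scene {'fx': 476.8100314283872, 'fy': 476.8100314283872, 'cx': 254.05630061592007, 'cy': 192.52250196271086, 'eye': array([-552.3059426 , -558.050303  ,  777.23962184]), 'attitude': array([[ 0.52034658, -0.42138957,  0.74274509],
       [-0.85386647, -0.24420565,  0.45964732],
       [-0.01230804, -0.87338103, -0.486882  ]])}
top {'fx': 412.616549345946, 'fy': 412.616549345946, 'cx': 261.9072341788237, 'cy': 189.62446312143763, 'eye': array([ 277.9747364 ,   55.63320172, 1104.89105127]), 'attitude': array([[ 0.05028982, -0.97470634,  0.21775784],
       [-0.99872821, -0.04829565,  0.0144738 ],
       [-0.00359095, -0.21820878, -0.9758955 ]])}
wrist {'fx': 321.87142215902327, 'fy': 321.87142215902327, 'cx': 257.48815958051284, 'cy': 188.95781897507453, 'eye': array([ 344.93835008, -527.00043068,  383.92145234]), 'attitude': array([[ 4.47440628e-01, -8.58601226e-01, -2.50201555e-01],
       [-8.94313126e-01, -4.29872267e-01, -1.24152592e-01],
       [-9.57142119e-04,  2.79309449e-01, -9.60200664e-01]])}
```

View pics/top0.png

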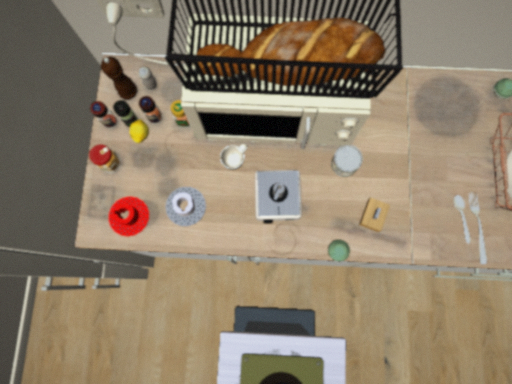

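View pics/scene0.png

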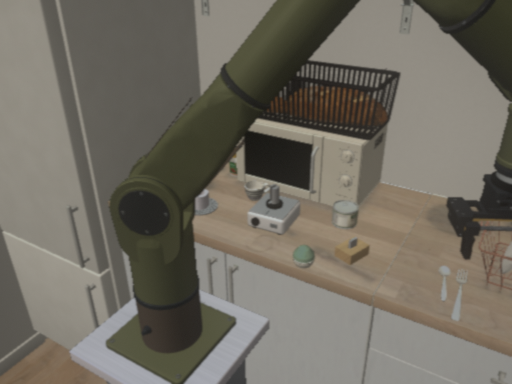

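The top view shows two disc candidates: a grey one at (186,206) and a red one at (129,216). The grey steel one is the part I want, and the red one is the look-alike. The cutter is at (278,192), the key rest at (376,214), the mug at (233,155), the tin at (347,160) and the timer at (338,250). I'll confirm with one enlarged crop.

```bash
cat > h.py <<'E'
from workcell import status, viewer, order, manip
import cv2,numpy as np
np.set_printoptions(suppress=True,precision=2)
def ray(c,u,v,z):
    d=np.array(c['attitude'])@np.array([(u-c['cx'])/c['fx'],(v-c['cy'])/c['fy'],1.]);e=np.array(c['eye'])
    return e+d*(z-e[2])/d[2]
def proj(c,p):
    q=np.array(c['attitude']).T@(np.array(p)-c['eye']);return np.array([c['fx']*q[0]/q[2]+c['cx'],c['fy']*q[1]/q[2]+c['cy']])
def plan(target,yaw=None):
    """tool-frame shift (units of 30mm) and z-turn (units .15) to world TCP target; yaw = angle of tool y axis (mod pi)"""
    s=status.sense();R=np.array(s['eef_rot']);p=np.array(s['position'])
    print('t',round(s['time_s'],2),'p',p,'yaw_y',round(np.arctan2(R[1,1],R[0,1]),4),'tilt',R[:2,2],'F',np.array(s['ft_force']),'gap',round(s['finger_gap'],1),'q',np.array(s['joint_pos']))
    if target is not None: print('shift',R.T@(np.array(target)-p)/30)
    if yaw is not None:
        d=(yaw-np.arctan2(R[1,1],R[0,1])+np.pi/2)%np.pi-np.pi/2
        print('turn about tool z',-d/.15)
E
python3 - <<'E'
from h import *
im=cv2.imread('pics/top0.png');c=viewer.calibration('top')
def crop(x,y,w=44): return cv2.resize(im[y-w//2:y+w//2,x-w//2:x+w//2],(260,260),interpolation=cv2.INTER_CUBIC)
cv2.imwrite('pics/crop1.png',np.hstack([crop(186,206),crop(278,192,60),crop(376,214)]))
for n,u,v,z in[('disc hubtop',184,203,50),('disc0',186,206,4),('spintop',279,190,124),('keytop',376,213,52),('red',129,216,4),('timer',338,250,55),('tin',347,160,58),('mug',233,155,50),('cutTL',257,172,60),('cutTR',299,171,60),('cutBL',258,218,60),('cutBR',300,217,60)]: print(n,ray(c,u,v,z))
E
```

```text
disc hubtop [467.7  272.01  50.  ]
disc0 [467.99 275.26   4.  ]
spintop [497.97  28.56 124.  ]
keytop [ 465.77 -225.8    52.  ]
red [433.03 426.52   4.  ]
timer [ 365.85 -128.4    55.  ]
tin [ 602.74 -149.2    58.  ]
mug [604.17 153.15  50.  ]
cutTL [557.75  86.35  60.  ]
cutTR [565.89 -23.44  60.  ]
cutBL [436.42  77.37  60.  ]
cutBR [444.33 -29.73  60.  ]
```

View pics/crop1.png

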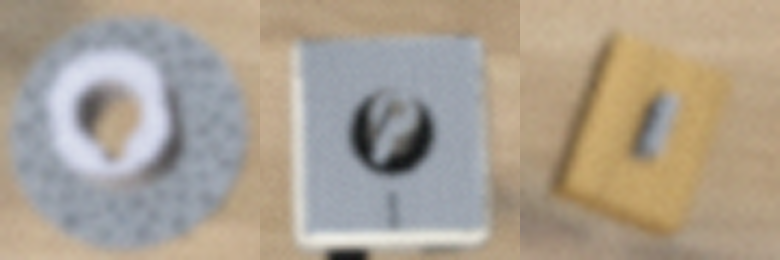

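The crop confirms the grey steel disc at (186,206), with its keyway notch facing image-down (-x). The spindle slot opens towards image lower-left (-x, slightly +y). The key's long axis runs at about -0.46 rad. Next I go above the key.

```bash
python3 -c "
from h import *
plan([466,-226,200],1.11)"
```

```text
t 0.15 p [ 279.93 -558.28  238.09] yaw_y -1.1059 tilt [-0.  0.] F [ 0.16  0.21 -0.52] gap 88.3 q [ 1.14  0.69 -0.19  1.57  0.16  0.9  -0.22]
shift [10.51 -7.12  1.28]
turn about tool z 6.171148694594801
```

```bash
python3 -m crank '[[[1,-0.7,0.1],[0,0,0]],[[1,-0.7,0.1],[0,0,0]],[[1,-0.7,0.1],[0,0,0]],[[1,-0.7,0.1],[0,0,0]],[[1,-0.7,0.1],[0,0,0]],[[1,-0.7,0.1],[0,0,0]],[[1,-0.7,0.1],[0,0,0]],[[1,-0.7,0.1],[0,0,0]],[[1,-0.7,0.1],[0,0,0]],[[1,-0.7,0.1],[0,0,0]]]' 1
python3 -m crank '[[[0.5,-0.1,0.3],[0,0,0.9]],[[0,0,0],[0,0,0.9]],[[0,0,0],[0,0,0.9]],[[0,0,0],[0,0,0.9]],[[0,0,0],[0,0,0.9]],[[0,0,0],[0,0,0.9]],[[0,0,0],[0,0,0.77]],[[0,0,0],[0,0,0]]]'
python3 - <<'E'
from h import *
plan([466,-226,200],1.11)
c=viewer.calibration('wrist');im=viewer.read_camera('wrist');cv2.imwrite('pics/w1.png',im)
import pickle;pickle.dump(c,open('w1.pkl','wb'))
print(c,proj(c,[466,-226,52]))
E
```

```text
time_s: 1.4
position: [454.6, -235.4, 208.5]
eef_rot: [[0.894, 0.448, -0.0], [0.448, -0.894, 0.0], [-0.0, -0.0, -1.0]]
ft_force: [1.2, -0.3, 0.2]
finger_gap: 88.2
grasp_force: 0.0
time_s: 2.4
position: [466.2, -226.9, 199.6]
eef_rot: [[0.896, -0.443, -0.0], [-0.443, -0.896, -0.0], [-0.0, 0.0, -1.0]]
ft_force: [-0.4, -0.4, -0.7]
finger_gap: 88.0
grasp_force: 0.0
t 2.4 p [ 466.24 -226.92  199.58] yaw_y -2.03 tilt [-0. -0.] F [-0.4  -0.4  -0.74] gap 88.0 q [ 0.28  0.61  0.14  1.94 -0.14  0.6  -1.52]
shift [-0.02 -0.02 -0.01]
turn about tool z 0.01077988408598074
{'fx': 321.87142215902327, 'fy': 321.87142215902327, 'cx': 257.48815958051284, 'cy': 188.95781897507453, 'eye': array([ 531.43, -259.64,  345.47]), 'attitude': array([[-0.44, -0.86, -0.25],
       [-0.9 ,  0.43,  0.12],
       [ 0.  ,  0.28, -0.96]])} [256.16 176.96]
```

View pics/w1.png

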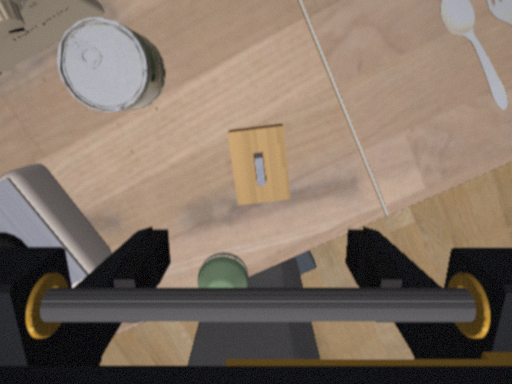

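The wrist view shows the key at about (259,170) in the rest, with the timer at (223,271) and the tin at (105,64). I'll measure the key with a mask.

Run:
```python
from h import *
import pickle
c=pickle.load(open('w1.pkl','rb'));im=cv2.imread('pics/w1.png')
R=im[115:215,215:305].astype(int)
m=(R[...,0]>R[...,2]-25).astype(np.uint8)  # bluish/grey vs wood
m[:, :]=m
n,l,st,ce=cv2.connectedComponentsWithStats(m)
for i in range(1,n):
    if st[i,4]>20:print(st[i],ce[i]+[215,115])
i=l[55,44] or 1
ys,xs=np.nonzero(l==i);
k=R[30:80,30:60];print(k[25].tolist())
rect=cv2.minAreaRect(np.c_[xs+215,ys+115].astype(np.float32));b=cv2.boxPoints(rect)
P=np.array([ray(c,*q,52) for q in b]);print(b,P)
g=[ray(c,u,v,30) for u,v in((229,131),(282,125),(290,199),(238,205))];g=np.array(g);print('rest',g,g.mean(0))
e=(g[1]-g[2]+g[0]-g[3]);print('rest long yaw',np.arctan2(e[1],e[0]))
cv2.imwrite('pics/w1c.png',cv2.resize(im[125:215,215:305],(540,540),interpolation=cv2.INTER_CUBIC))
```

```text
[ 40  39  11  32 251] [259.55 169.25]
[[105, 153, 188], [104, 154, 189], [107, 151, 182], [108, 152, 186], [104, 150, 183], [107, 153, 184], [102, 148, 182], [102, 146, 179], [103, 146, 180], [96, 140, 172], [111, 129, 152], [156, 149, 156], [166, 158, 156], [167, 154, 155], [167, 154, 153], [166, 154, 152], [169, 156, 154], [164, 151, 150], [149, 142, 144], [110, 124, 142], [94, 141, 175], [107, 154, 193], [109, 155, 194], [110, 158, 194], [111, 157, 192], [109, 155, 191], [107, 153, 184], [103, 148, 182], [107, 152, 188], [106, 151, 185]]
[[253.43 154.21]
 [261.68 153.11]
 [265.85 184.35]
 [257.59 185.45]] [[ 486.44 -233.35   52.  ]
 [ 483.98 -240.61   52.  ]
 [ 455.48 -231.     52.  ]
 [ 457.98 -223.53   52.  ]]
rest [[ 513.92 -220.32   30.  ]
 [ 496.27 -268.81   30.  ]
 [ 424.66 -244.29   30.  ]
 [ 442.66 -193.31   30.  ]] [ 469.38 -231.68   30.  ]
rest long yaw -0.3461524664404948
```

View pics/w1c.png

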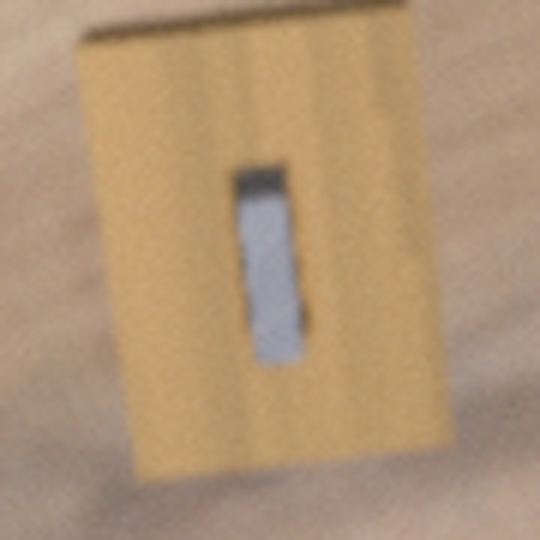

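The crop shows the key's top face in light grey, from about (258.7,157.2) to (261.3,185.3) in full-image pixels. The dark strip above it is the key's end face.

Run:
```python
from h import *
import pickle
c=pickle.load(open('w1.pkl','rb'))
a=ray(c,258.3,157.4,52);b=ray(c,262.0,185.3,52);print(a,b,np.linalg.norm(a-b),(a+b)/2)
m=(a+b)/2;y=np.arctan2(*(a-b)[1::-1]);print(y)
plan([m[0],m[1],35],-.347+np.pi/2)
```

```text
[ 481.78 -236.05   52.  ] [ 456.26 -227.33   52.  ] 26.9659918197492 [ 469.02 -231.69   52.  ]
-0.3292743413207212
t 2.45 p [ 466.23 -226.93  199.59] yaw_y -2.029 tilt [-0. -0.] F [-0.28  0.09  0.12] gap 88.0 q [ 0.28  0.61  0.14  1.94 -0.14  0.6  -1.52]
shift [0.16 0.1  5.49]
turn about tool z -0.7412938763699728
```

```bash
python3 -m crank '[[[0.16,0.1,0.9],[0,0,-0.72]],[[0,0,1],[0,0,0]],[[0,0,1],[0,0,0]],[[0,0,1],[0,0,0]],[[0,0,1],[0,0,0]],[[0,0,0.4],[0,0,0]],[[0,0,0.26],[0,0,0]],[[0,0,0],[0,0,0]]]' 0.4
python3 -m crank '[[[0,0,0],[0,0,0]],[[0,0,0],[0,0,0]],[[0,0,0],[0,0,0]],[[0,0,0],[0,0,0]]]' 0 25
python3 -m crank '[[[0,0,0],[0,0,0]],[[0,0,0],[0,0,0]]]'
python3 -m crank '[[[0,0,-0.3],[0,0,0]],[[0,0,-0.7],[0,0,0]],[[0,0,-1],[0,0,0]],[[0,0,-1],[0,0,0]],[[0,0,-1],[0,0,0]],[[0,0,-1],[0,0,0]],[[0,0,-1],[0,0,0]]]'
python3 -c "
from h import *
plan([440,28.5,240],None)"
```

```text
time_s: 3.45
position: [469.5, -232.1, 33.1]
eef_rot: [[0.939, -0.345, 0.0], [-0.345, -0.939, -0.0], [0.0, 0.0, -1.0]]
ft_force: [0.4, 0.1, 0.5]
finger_gap: 35.3
grasp_force: 0.0
time_s: 3.95
position: [469.6, -231.9, 33.3]
eef_rot: [[0.939, -0.345, 0.001], [-0.345, -0.939, -0.0], [0.001, -0.0, -1.0]]
ft_force: [-0.5, 0.6, 3.3]
finger_gap: 8.3
grasp_force: 25.0
time_s: 4.2
position: [469.6, -231.9, 33.3]
eef_rot: [[0.939, -0.345, 0.001], [-0.345, -0.939, -0.0], [0.001, -0.0, -1.0]]
ft_force: [-0.5, 1.2, 4.9]
finger_gap: 7.7
grasp_force: 25.0
time_s: 5.08
position: [468.6, -231.9, 214.1]
eef_rot: [[0.938, -0.346, -0.001], [-0.346, -0.938, 0.0], [-0.001, 0.0, -1.0]]
ft_force: [0.8, -0.9, -1.6]
finger_gap: 7.7
grasp_force: 25.0
t 5.08 p [ 468.63 -231.9   214.1 ] yaw_y -1.9239 tilt [-0.  0.] F [ 0.77 -0.86 -1.63] gap 7.7 q [ 0.3   0.59  0.11  1.91 -0.11  0.65 -1.44]
shift [-3.9  -7.81 -0.86]
```

```bash
python3 -m crank '[[[-0.34,-0.94,-0.15],[0,0,0]],[[-0.34,-0.94,-0.15],[0,0,0]],[[-0.34,-0.94,-0.15],[0,0,0]],[[-0.34,-0.94,-0.15],[0,0,0]],[[-0.34,-0.94,-0.15],[0,0,0]],[[-0.34,-0.94,-0.1],[0,0,0]],[[-0.34,-0.94,0],[0,0,0]],[[-0.34,-0.94,0],[0,0,0]],[[-0.34,-0.94,0],[0,0,0]],[[0,0,0],[0,0,0]]]'
python3 - <<'E'
from h import *
import pickle
plan(None)
c=viewer.calibration('wrist');im=viewer.read_camera('wrist');cv2.imwrite('pics/w2.png',im)
pickle.dump(c,open('w2.pkl','wb'))
u,v=proj(c,[498,28.5,124]);print(u,v)
x0=int(u)-80;y0=int(v)-75;cv2.imwrite('pics/w2c.png',cv2.resize(im[y0:y0+150,x0:x0+160],(800,750)[0:2] and (640,600),interpolation=cv2.INTER_CUBIC));print(x0,y0)
E
```

```text
time_s: 6.32
position: [470.4, 40.2, 238.4]
eef_rot: [[0.94, -0.341, -0.0], [-0.341, -0.94, 0.001], [-0.001, -0.001, -1.0]]
ft_force: [0.1, -0.0, -1.0]
finger_gap: 7.7
grasp_force: 25.0
t 6.33 p [470.38  40.22 238.44] yaw_y -1.9189 tilt [-0.  0.] F [ 0.12 -0.04 -1.02] gap 7.7 q [-0.3   0.5   0.17  2.02 -0.14  0.63 -1.95]
258.796312139617 150.24790415620876
178 75
```

View pics/w2c.png

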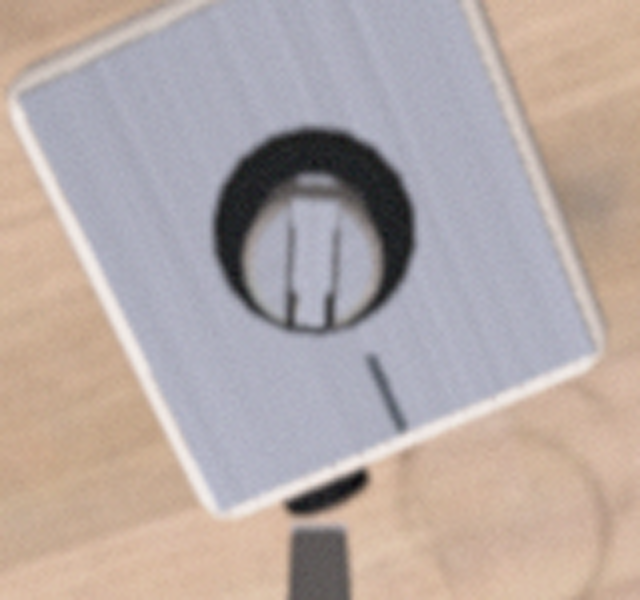

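The crop shows the slot nearly in line with the tool's x axis. Its top edges are at crop x of about 290 and 338, and the spindle's top disc is centred near crop (313,257). The held key's foot is visible at the bottom (292–345, 528). I'll refine this from intensity profiles.

Run:
```python
from h import *
im=cv2.cvtColor(cv2.imread('pics/w2.png'),cv2.COLOR_BGR2GRAY)
print('cols 234..278')
for r in range(112,162,3): print(r,' '.join('%3d'%x for x in im[r,234:279]))
for r in range(204,225,4): print(r,' '.join('%3d'%x for x in im[r,244:274]))
```

```text
cols 234..278
112 173 173 174 172 167 159 135 104  67  46  37  36  31  28  40  42  41  32  35  32  33  35  36  31  35  29  33  39  34  29  34  32  34  32  37  45  54  84 125 160 175 177 177 169 168
115 176 172 154 117  73  41  39  32  31  35  34  33  33  35  33  38  34  34  31  33  34  41  22  36  38  29  27  39  33  36  36  37  29  33  36  37  34  33  37  62  98 141 161 174 174
118 156 120  71  40  32  37  33  34  35  37  41  31  35  31  29  35  38  46  67  87  90  97  95  90  93  83  70  54  45  37  34  38  30  37  35  32  34  40  34  34  36  39  65 105 141
121  72  37  33  33  40  41  32  34  34  41  37  38  45  57  68  75  82  85  99 111 116 117 112 114 116 123 115 108  95  76  65  55  49  43  34  35  33  29  32  32  30  28  32  46  87
124  42  32  32  31  35  36  29  34  33  39  48  72  79  92 101 102 116 128 135 133 133 128 124 127 124 120 120 114 110 103  93  81  81  73  57  38  36  33  29  35  37  36  36  34  38
127  37  31  37  37  35  33  35  35  58  86 107 124 134 140 150 153 155 171 183 182 181 181 179 183 181 184 182 175 162 150 140 129 119 107  91  71  48  36  33  38  3
[... 2085 characters left out ...]
 149 155 163 176 187 186 188 192 193 192 194 194 196 194 191 190 192 188 192 194
208 197 195 193 192 192 188 163 128 103  99  98  99  98  98 100  99  96  97 102 114 147 182 193 198 196 198 196 195 194 192
212 194 193 192 190 192 179 144 102  94  92  88  92  88  90  87  94  85  92  89  91 123 164 194 197 200 198 201 198 201 202
216 191 192 195 194 191 179 133  99  89  89  89  91  90  89  93  93  91  92  87  92 106 154 191 202 201 196 195 191 187 184
220 195 192 193 194 192 172 127  92  89  91  92  89  91  91  91  93  94  92  89  89 100 134 179 194 198 194 193 193 193 193
224 200 198 199 202 196 165 119  91  88  92  91  91  91  91  90  91  94  94  91  92  93 129 181 194 197 197 193 190 192 195
```

Run:
```python
from h import *
import pickle
c=pickle.load(open('w2.pkl','rb'))
a=ray(c,255.65,139.9,122);print('spindle',a)
u=ray(c,255.95,133,124);l=ray(c,255.07,154,124);d=u-l;print('slot yaw (inner dir)',np.arctan2(d[1],d[0]),'slot mid',(u+l)/2)
for r,cc in((206.5,257.45),): 
    k=ray(c,cc,r,209.2);print('key foot +x edge',k)
R=np.array(status.sense()['eef_rot']);p=status.sense()['position']
print('edge in tool',R.T@(k-p))
y=np.arctan2(d[1],d[0]);o=-np.array([np.cos(y),np.sin(y),0])
t=a+7.5*o;print('key target',t);plan([t[0],t[1],158],y+np.pi/2)
```

```text
spindle [506.52  28.12 122.  ]
slot yaw (inner dir) -0.3926307365921046 slot mid [504.    29.16 124.  ]
key foot +x edge [480.95  35.82 209.2 ]
edge in tool [10.77 -1.33 29.29]
key target [499.59  30.99 122.  ]
t 6.38 p [470.39  38.29 238.5 ] yaw_y -1.9216 tilt [-0. -0.] F [ 0.64 -0.48 -0.96] gap 7.8 q [-0.29  0.5   0.17  2.02 -0.14  0.63 -1.95]
shift [ 1.   -0.11  2.68]
turn about tool z 0.2785733415837181
```

```bash
python3 -m crank '[[[0,0,0.8],[0,0,0.28]],[[0,0,0],[0,0,0]],[[0,0,0],[0,0,0]],[[0,0,0],[0,0,0]]]'
python3 - <<'E'
from h import *
import pickle
plan(None)
p0=np.array(status.sense()['position'])
c=viewer.calibration('wrist');im=viewer.read_camera('wrist');cv2.imwrite('pics/w3.png',im)
pickle.dump((c,p0),open('w3.pkl','wb'))
u,v=proj(c,[506,28.1,122]);print(u,v)
x0=int(u)-32;y0=int(v)-27;print(x0,y0)
cv2.imwrite('pics/w3c.png',cv2.resize(im[y0:y0+54,x0:x0+64],None,fx=11,fy=11,interpolation=cv2.INTER_CUBIC))
g=cv2.cvtColor(im,cv2.COLOR_BGR2GRAY)
for r in range(y0+2,y0+56,3): print(r,' '.join('%3d'%x for x in g[r,x0+5:x0+55]))
E
```

```text
time_s: 6.88
position: [471.2, 37.5, 215.1]
eef_rot: [[0.923, -0.385, 0.001], [-0.385, -0.923, -0.0], [0.001, -0.0, -1.0]]
ft_force: [-0.0, 0.2, -0.6]
finger_gap: 8.0
grasp_force: 25.0
t 6.88 p [471.21  37.48 215.09] yaw_y -1.966 tilt [ 0. -0.] F [-0.05  0.18 -0.64] gap 8.0 q [-0.29  0.54  0.17  2.05 -0.16  0.56 -1.97]
250.45812836402897 147.558261242492
218 120
122 177 175 174 171 175 155 118  71  44  32  31  36  37  35  34  37  39  36  34  26  26  39  40  43  57  65  71  75  79  73  77  68  60  52  33  43  35  32  26  38  34  35  31  35  40  30  35  30  35  40
125 178 176 175 158 121  71  36  34  32  29  28  34  28  28  38  37  37  33  43  50  55  73  88 114 131 136 134 137 135 138 142 137 137 120 100  83  66  57  43  34  34  37  37  31  34  31  34  27  34  32
128 174 174 153 108  56  38  30  39  34  35  32  32  36  36  33  38  56  72  81  81  87  88  88  87  88  88  91  89  93  91  86  91  90  91  87  86  84  82  84  76  62  45  37  32  37  32  30  32  28  31
131 172 160 122  69  38  33  32  40  36  34  35  32  34  34  52  77  91 102 107 115 125 143 159 163 166 162 161 161 164 167
[... 2236 characters left out ...]
 104 100 102  92  89 105 131 145 149 151 151 159 166 168 175 179 180 180 181 175 175 179
167 176 177 177 176 172 175 174 178 176 176 176 175 176 176 178 178 179 178 175 176 176 177 179 181 179 179 175 178 176 175 170 170 172 173 177 179 176 176 175 175 174 174 175 175 179 177 180 178 180 176
170 178 179 179 174 176 174 176 176 176 176 178 179 177 174 174 177 176 179 176 177 176 178 178 177 178 182 178 177 180 178 176 173 176 174 173 174 176 174 175 175 175 174 175 169 157 141 125 134 162 175
173 177 174 179 175 181 176 177 175 175 174 175 179 179 178 178 178 174 180 177 175 176 177 178 180 178 179 177 179 181 174 172 176 177 171 177 174 176 175 177 176 176 174 173 173 166 138 108  93 110 150
```

View pics/w3c.png

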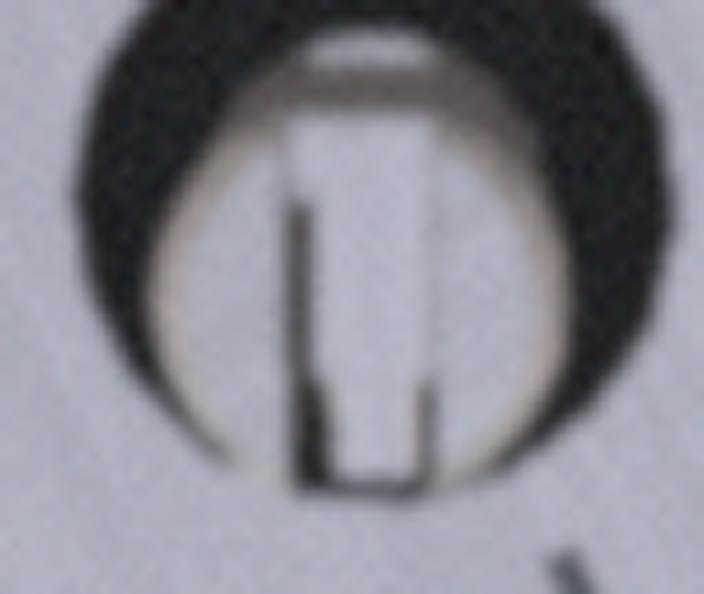

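The enlarged view shows the slot edges at columns 243.3 and 257.3, so its centre is at 250.3 and it runs along image vertical, aligned with the tool. The spindle's top is centred at (250.2,147.5).

Run:
```python
from h import *
import pickle
c,p0=pickle.load(open('w3.pkl','rb'))
a=ray(c,250.2,147.5,122);u=ray(c,250.25,140,124);l=ray(c,250.45,161,124);d=u-l;y=np.arctan2(d[1],d[0])
R=np.array(status.sense()['eef_rot'])
print('spindle',a,'slot yaw',y,'in tool',R.T@(a-p0),'slotmid in tool',R.T@((u+l)/2-p0))
g=cv2.cvtColor(cv2.imread('pics/w3.png'),cv2.COLOR_BGR2GRAY)
for r in range(200,236,5): print(r,' '.join('%3d'%x for x in g[r,242:274]))
plan(None)
```

```text
spindle [506.11  28.26 122.  ] slot yaw -0.3928285096328512 in tool [35.66 -4.87 93.13] slotmid in tool [33.66 -4.73 91.13]
200 179 178 176 179 178 177 183 179 178 178 178 177 178 180 182 187 195 211 223 230 233 231 223 200 173 138 116 116 156 186 194 198
205 177 183 183 183 191 195 198 201 207 211 217 222 217 208 184 150 126 101  92  88  90  89  72  42  38  65 107 145 175 185 188 192
210 234 232 225 215 208 182 137  83  67  78  87  89  91  88  92  89  89  91  86  89  91  92 121 170 195 193 196 193 191 189 191 191
215 198 199 198 194 197 194 194 178 135  95  89  89  89  89  89  89  88  92  87  89  89  90 107 147 183 195 197 196 197 195 194 197
220 194 195 198 197 193 192 189 170 125  88  88  88  92  91  87  91  91  92  93  91  92  89 100 134 178 194 195 199 201 199 200 201
225 194 190 191 193 193 192 188 160 114  88  88  88  89  93  89  90  92  93  91  92  91  94  93 129 179 200 200 197 195 195 192 188
230  64  64  66  62  60  61  61  67  78  85  89  94  89  89  91  90  93  94  92  92  96  87  92  79  64  62  68  62  65  68  65  67
235  21  11  19  22  20  25  34  65  86  90  87  93  91  91  93  91  91  92  89  93  90  96  88  79  61  43  13  22  27  19  22  23
t 6.92 p [471.17  37.66 215.04] yaw_y -1.9657 tilt [0. 0.] F [ 0.73 -0.48  0.72] gap 7.9 q [-0.29  0.54  0.17  2.05 -0.16  0.56 -1.97]
```

```bash
python3 -m crank '[[[0.44,-0.08,0.6],[0,0,0]],[[0.44,-0.08,0.6],[0,0,0]],[[0,0,0.6],[0,0,0]],[[0,0,0],[0,0,0]],[[0,0,0],[0,0,0]]]'
python3 -m crank '[[[0,0,0.1],[0,0,0]],[[0,0,0.1],[0,0,0]],[[0,0,0.1],[0,0,0]],[[0,0,0.05],[0,0,0]],[[0,0,0],[0,0,0]]]'
```

```text
time_s: 7.55
position: [497.3, 32.2, 161.1]
eef_rot: [[0.923, -0.384, 0.001], [-0.384, -0.923, 0.0], [0.001, -0.0, -1.0]]
ft_force: [-0.3, 0.5, -0.5]
finger_gap: 8.0
grasp_force: 25.0
time_s: 8.18
position: [496.9, 32.2, 149.8]
eef_rot: [[0.923, -0.385, -0.0], [-0.385, -0.923, -0.0], [-0.0, 0.0, -1.0]]
ft_force: [0.1, -0.1, -0.3]
finger_gap: 7.9
grasp_force: 25.0
```

```bash
python3 -m crank '[[[0,0,0.1],[0,0,0]],[[0,0,0.1],[0,0,0]],[[0,0,0.1],[0,0,0]],[[0,0,0],[0,0,0]]]'
python3 -m crank '[[[0,0,0.1],[0,0,0]],[[0,0,0.1],[0,0,0]],[[0,0,0.1],[0,0,0]],[[0,0,0],[0,0,0]]]'
```

```text
time_s: 8.68
position: [496.8, 32.2, 140.6]
eef_rot: [[0.923, -0.385, -0.001], [-0.385, -0.923, -0.0], [-0.0, 0.0, -1.0]]
ft_force: [-0.1, 0.6, -0.9]
finger_gap: 7.9
grasp_force: 25.0
time_s: 9.18
position: [496.8, 32.2, 131.7]
eef_rot: [[0.923, -0.385, -0.0], [-0.385, -0.923, -0.0], [-0.0, 0.0, -1.0]]
ft_force: [-1.0, 0.3, -0.6]
finger_gap: 7.5
grasp_force: 25.0
```

In the slot at about 22 mm with no resistance. Now I feel for the inner end.

```bash
python3 -m crank '[[[0.05,0,0],[0,0,0]],[[0.03,0,0],[0,0,0]],[[0,0,0],[0,0,0]]]'
python3 -m crank '[[[0.03,0,0],[0,0,0]],[[0,0,0],[0,0,0]]]'
python3 -m crank '[[[0.03,0,0],[0,0,0]],[[0,0,0],[0,0,0]]]'
```

```text
time_s: 9.55
position: [499.4, 31.3, 132.0]
eef_rot: [[0.923, -0.385, 0.0], [-0.385, -0.923, -0.0], [0.0, -0.0, -1.0]]
ft_force: [0.1, 0.1, -1.0]
finger_gap: 7.8
grasp_force: 25.0
time_s: 9.8
position: [500.1, 31.0, 131.9]
eef_rot: [[0.923, -0.385, 0.0], [-0.385, -0.923, -0.0], [0.0, -0.0, -1.0]]
ft_force: [0.7, 0.3, -0.3]
finger_gap: 8.1
grasp_force: 25.0
time_s: 10.05
position: [500.9, 30.6, 131.9]
eef_rot: [[0.923, -0.385, 0.0], [-0.385, -0.923, -0.0], [0.0, 0.0, -1.0]]
ft_force: [-0.4, 0.3, -0.7]
finger_gap: 7.6
grasp_force: 25.0
```

```bash
python3 -m crank '[[[0.025,0,0],[0,0,0]],[[0,0,0],[0,0,0]]]'
python3 -m crank '[[[0.025,0,0],[0,0,0]],[[0,0,0],[0,0,0]]]'
python3 -m crank '[[[0.025,0,0],[0,0,0]],[[0,0,0],[0,0,0]]]'
```

```text
time_s: 10.3
position: [501.0, 30.5, 131.8]
eef_rot: [[0.923, -0.384, -0.001], [-0.384, -0.923, 0.0], [-0.001, 0.0, -1.0]]
ft_force: [-1.6, 0.5, 0.1]
finger_gap: 7.7
grasp_force: 25.0
time_s: 10.55
position: [501.1, 30.5, 131.8]
eef_rot: [[0.923, -0.384, -0.002], [-0.384, -0.923, 0.0], [-0.002, 0.001, -1.0]]
ft_force: [-3.2, 2.6, 1.6]
finger_gap: 7.7
grasp_force: 25.0
time_s: 10.8
position: [501.1, 30.4, 131.7]
eef_rot: [[0.923, -0.384, -0.004], [-0.384, -0.923, 0.001], [-0.004, 0.001, -1.0]]
ft_force: [-5.1, 2.0, 2.8]
finger_gap: 7.5
grasp_force: 25.0
```

```bash
python3 -m crank '[[[-0.08,0,0],[0,0,0]],[[0,0,0.08],[0,0,0]],[[0,0,0.08],[0,0,0]],[[0,0,0],[0,0,0]]]'
python3 -m crank '[[[0,0,0],[0,0,0]],[[0,0,0],[0,0,0]],[[0,0,0],[0,0,0]]]' 0.2
python3 -m crank '[[[0,0,-0.5],[0,0,0]],[[0,0,-1],[0,0,0]],[[0,0,-1],[0,0,0]],[[-0.5,-0.1,-0.3],[0,0,0]],[[-0.5,0,0],[0,0,0]],[[0,0,0],[0,0,0]],[[0,0,0],[0,0,0]]]'
python3 - <<'E'
from h import *
plan(None)
c=viewer.calibration('wrist');im=viewer.read_camera('wrist')
u,v=map(int,proj(c,[506.2,28.2,122]));print(u,v)
cv2.imwrite('pics/w4c.png',cv2.resize(im[v-30:v+45,u-40:u+40],None,fx=7,fy=7,interpolation=cv2.INTER_CUBIC))
E
```

```text
time_s: 11.3
position: [500.9, 30.5, 126.9]
eef_rot: [[0.923, -0.385, 0.0], [-0.385, -0.923, -0.0], [0.0, 0.0, -1.0]]
ft_force: [-1.7, 1.0, -1.6]
finger_gap: 7.7
grasp_force: 25.0
time_s: 11.68
position: [501.3, 30.5, 127.3]
eef_rot: [[0.923, -0.385, 0.001], [-0.385, -0.923, -0.0], [0.001, -0.0, -1.0]]
ft_force: [0.2, -0.6, -0.5]
finger_gap: 17.6
grasp_force: 0.0
time_s: 12.55
position: [473.8, 45.0, 210.5]
eef_rot: [[0.923, -0.384, -0.001], [-0.384, -0.923, -0.0], [-0.001, 0.001, -1.0]]
ft_force: [0.4, 0.2, -1.0]
finger_gap: 17.8
grasp_force: 0.0
t 12.55 p [473.78  45.   210.46] yaw_y -1.9652 tilt [-0. -0.] F [ 0.44  0.17 -0.98] gap 17.8 q [-0.3   0.55  0.17  2.05 -0.17  0.56 -1.98]
260 147
```

View pics/w4c.png

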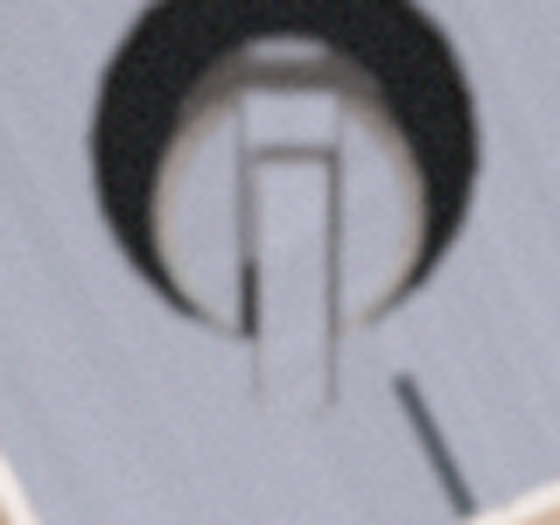

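The crop shows the key seated in the slot. Its outline is about 36 px long, which is 27 mm at the spindle's top height, so it is flush and fully down. Now I move to the disc.

```bash
python3 -m crank '[[[0,0,0],[0,0,-0.9]],[[0,0,0],[0,0,-0.9]],[[-0.2,-0.6,0],[0,0,-0.83]],[[0,-1,0],[0,0,0]],[[0,-1,0.1],[0,0,0]],[[0,-1,0.1],[0,0,0]],[[0,-1,0.1],[0,0,0]],[[0,-1,0],[0,0,0]],[[0,-1,0],[0,0,0]],[[0,-1,0],[0,0,0]]]' 1
python3 -m crank '[[[0,0,0],[0,0,0]],[[0,0,0],[0,0,0]],[[0,0,0],[0,0,0]]]'
python3 - <<'E'
from h import *
import pickle
plan(None)
p0=np.array(status.sense()['position'])
c=viewer.calibration('wrist');im=viewer.read_camera('wrist');cv2.imwrite('pics/w5.png',im)
pickle.dump((c,p0),open('w5.pkl','wb'))
u,v=map(int,proj(c,[468,272,50]));print(u,v,u-75,v-70)
cv2.imwrite('pics/w5c.png',cv2.resize(im[v-70:v+70,u-75:u+75],None,fx=4,fy=4,interpolation=cv2.INTER_CUBIC))
E
```

```text
time_s: 13.85
position: [470.8, 274.3, 201.5]
eef_rot: [[1.0, -0.001, -0.0], [-0.001, -1.0, -0.001], [-0.0, 0.001, -1.0]]
ft_force: [1.4, -0.2, 0.3]
finger_gap: 88.1
grasp_force: 0.0
time_s: 14.22
position: [470.8, 271.8, 202.0]
eef_rot: [[1.0, -0.003, -0.0], [-0.003, -1.0, -0.001], [-0.0, 0.001, -1.0]]
ft_force: [0.3, 0.4, 0.1]
finger_gap: 87.9
grasp_force: 0.0
t 14.22 p [470.84 271.79 202.  ] yaw_y -1.5734 tilt [-0. -0.] F [0.35 0.41 0.11] gap 87.9 q [-0.67  0.63  0.11  1.86 -0.1   0.65 -2.08]
256 177 181 107
```

View pics/w5c.png

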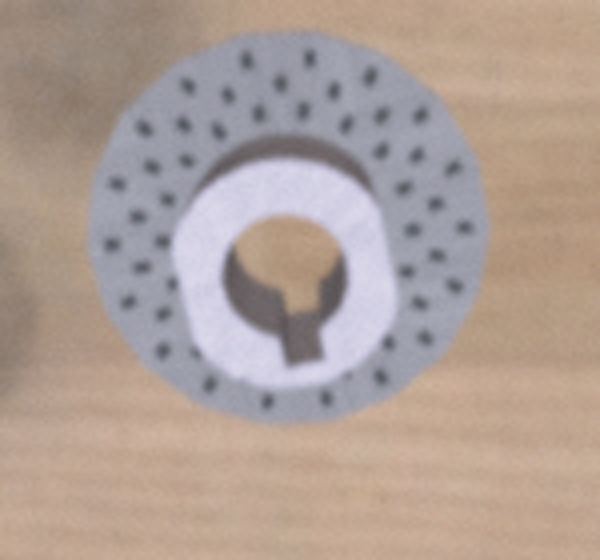

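The crop shows the disc with its hub top centred near crop (286,272). The keyway runs down and slightly right to (304,363), so the hub's yaw is about +0.19. I'll refine it with a mask.

Run:
```python
from h import *
import pickle
c,p0=pickle.load(open('w5.pkl','rb'));im=cv2.imread('pics/w5.png');s=4
up=cv2.resize(im[107:247,181:331],None,fx=s,fy=s,interpolation=cv2.INTER_CUBIC)
m=cv2.inRange(up,(195,180,180),(255,255,255));n,l,st,ce=cv2.connectedComponentsWithStats(m);i=1+np.argmax(st[1:,4]);print(st[i],ce[i])
m=(l==i).astype(np.uint8)
cs,h=cv2.findContours(m,cv2.RETR_CCOMP,cv2.CHAIN_APPROX_NONE)
W=lambda q,z:np.array([ray(c,(x+.5)/s-.5+181,(y+.5)/s-.5+107,z)[:2] for x,y in q])
o=max(cs,key=len)[:,0];P=W(o,50)
w=[(np.ptp(P@[-np.sin(t),np.cos(t)]),t) for t in np.arange(-.2,.6,.01)];wm=min(w);print('flat width,yaw',wm)
for a in sorted(w)[:6]:print(a)
t=wm[1];ex=np.array([np.cos(t),np.sin(t)]);ey=np.array([-ex[1],ex[0]])
cen=ex*((P@ex).max()+(P@ex).min())/2+ey*((P@ey).max()+(P@ey).min())/2;print('hub centre',cen,'x extent',np.ptp(P@ex))
for k in sorted(cs,key=len)[-4:]:
    if k is not max(cs,key=len):
        B=W(k[:,0],50);print('hole',len(k),B.min(0),B.max(0));
        r=(B-cen);d=r[np.linalg.norm(r,axis=1)>18.5];
        if len(d):print('keyway dir',np.arctan2(*(-d.mean(0))[::-1]),np.linalg.norm(d,axis=1).max(),len(d))
        d=r[np.linalg.norm(r,axis=1)<16.5];A=np.c_[2*d,np.ones(len(d))];x=np.linalg.lstsq(A,(d**2).sum(1),rcond=None)[0];print('bore c',cen+x[:2],np.sqrt(x[2]+x[:2]@x[:2]))
```

```text
[  172   161   227   228 26070] [284.22 269.69]
flat width,yaw (np.float64(50.65765944733488), np.float64(0.22000000000000036))
(np.float64(50.65765944733488), np.float64(0.22000000000000036))
(np.float64(50.73959259333964), np.float64(0.23000000000000037))
(np.float64(50.80326852085295), np.float64(0.21000000000000035))
(np.float64(50.869659110589026), np.float64(0.24000000000000038))
(np.float64(50.97204837373985), np.float64(0.20000000000000034))
(np.float64(51.033251514485826), np.float64(0.2500000000000004))
hub centre [469.84 276.01] x extent 55.80383100093792
hole 418 [446.55 260.56] [485.31 292.02]
keyway dir 0.20831003190912126 23.322747658292812 75
bore c [469.79 276.02] 15.564600128183278
```

```bash
python3 -m crank '[[[0,0,0.7],[0,0,-0.75]],[[0,0,0.9],[0,0,-0.7]],[[0,-0.14,1],[0,0,0]],[[0,0,1],[0,0,0]],[[0,0,1],[0,0,0]],[[0,0,1],[0,0,0]],[[0,0,0.5],[0,0,0]],[[0,0,0.2],[0,0,0]],[[0,0,0],[0,0,0]]]' 1
python3 -m crank '[[[0,0,0],[0,0,0]],[[0,0,0],[0,0,0]],[[0,0,0],[0,0,0]],[[0,0,0],[0,0,0]],[[0,0,0],[0,0,0]]]' 0 15
python3 -m crank '[[[0,0,0],[0,0,0]],[[0,0,0],[0,0,0]]]' 0 50
```

```text
time_s: 15.4
position: [470.0, 277.6, 13.5]
eef_rot: [[0.977, 0.215, 0.001], [0.215, -0.977, 0.0], [0.001, -0.0, -1.0]]
ft_force: [0.4, -0.6, 0.1]
finger_gap: 87.9
grasp_force: 0.0
time_s: 16.02
position: [469.7, 277.7, 13.3]
eef_rot: [[0.976, 0.216, 0.0], [0.216, -0.976, -0.0], [0.0, 0.0, -1.0]]
ft_force: [-0.5, -0.2, 2.0]
finger_gap: 49.9
grasp_force: 15.0
time_s: 16.27
position: [469.7, 277.7, 13.3]
eef_rot: [[0.976, 0.216, 0.0], [0.216, -0.976, -0.0], [0.0, 0.0, -1.0]]
ft_force: [-0.9, -0.6, 3.3]
finger_gap: 49.3
grasp_force: 50.0
```

```bash
python3 -m crank '[[[0,0,-0.3],[0,0,0]],[[0,0,-0.8],[0,0,0]],[[0,0,-1],[0,0,0.5]],[[0,0,-1],[0,0,0.8]],[[0,0,-1],[0,0,0.8]],[[0,0,-1],[0,0,0.8]],[[0,0,-0.3],[0,0,0.8]],[[0,0,0],[0,0,0.37]],[[0,0,0],[0,0,0]]]'
python3 -m crank '[[[0.4,0.7,0],[0,0,0]],[[0.5,0.9,0],[0,0,0]],[[0.6,1,0],[0,0,0]],[[0.6,1,0],[0,0,0]],[[0.6,1,0],[0,0,0]],[[0.6,1,0],[0,0,0]],[[0.6,1,0],[0,0,0]],[[0.3,0.5,0],[0,0,0]],[[0,0,0],[0,0,0]],[[0,0,0],[0,0,0]]]'
python3 - <<'E'
from h import *
plan([506.35,28.15,155],-.393+np.pi/2)
E
```

```text
time_s: 17.4
position: [469.1, 277.7, 175.2]
eef_rot: [[0.924, -0.382, -0.0], [-0.382, -0.924, -0.0], [-0.0, 0.0, -1.0]]
ft_force: [0.1, 0.2, -2.6]
finger_gap: 49.5
grasp_force: 50.0
time_s: 18.65
position: [504.1, 33.9, 175.0]
eef_rot: [[0.924, -0.381, -0.001], [-0.381, -0.924, 0.001], [-0.001, -0.001, -1.0]]
ft_force: [-0.0, 0.7, -2.2]
finger_gap: 49.4
grasp_force: 50.0
t 18.65 p [504.09  33.92 174.97] yaw_y -1.9622 tilt [-0.  0.] F [-0.05  0.65 -2.18] gap 49.4 q [-0.25  0.64  0.15  2.   -0.18  0.52 -1.93]
shift [0.14 0.15 0.67]
turn about tool z 0.010701320442117654
```

```bash
python3 -m crank '[[[0.12,0.13,0.3],[0,0,0]],[[0,0,0.37],[0,0,0]],[[0,0,0],[0,0,0]],[[0,0,0],[0,0,0]]]'
python3 -c "
from h import *
plan([506.35,28.15,155],-.393+np.pi/2)"
```

```text
time_s: 19.15
position: [506.1, 27.9, 154.8]
eef_rot: [[0.924, -0.383, -0.0], [-0.383, -0.924, -0.0], [-0.0, 0.0, -1.0]]
ft_force: [0.1, 0.5, -1.9]
finger_gap: 49.1
grasp_force: 50.0
t 19.15 p [506.08  27.89 154.78] yaw_y -1.9636 tilt [-0. -0.] F [ 0.12  0.54 -1.9 ] gap 49.1 q [-0.23  0.68  0.14  2.01 -0.19  0.47 -1.92]
shift [ 0.   -0.01 -0.01]
turn about tool z 0.0009973186425267975
```

Aligned. I descend slowly, feeling for contact.

```bash
python3 -m crank '[[[0,0,0.15],[0,0,0]],[[0,0,0.15],[0,0,0]],[[0,0,0.1],[0,0,0]],[[0,0,0.1],[0,0,0]],[[0,0,0],[0,0,0]]]'
python3 -m crank '[[[0,0,0.07],[0,0,0]],[[0,0,0.07],[0,0,0]],[[0,0,0],[0,0,0]]]'
python3 -m crank '[[[0,0,0.07],[0,0,0]],[[0,0,0.07],[0,0,0]],[[0,0,0],[0,0,0]]]'
```

```text
time_s: 19.77
position: [506.1, 27.7, 139.8]
eef_rot: [[0.924, -0.383, -0.0], [-0.383, -0.924, -0.0], [-0.0, 0.0, -1.0]]
ft_force: [0.2, -0.2, -1.1]
finger_gap: 49.1
grasp_force: 50.0
time_s: 20.15
position: [506.1, 27.7, 135.7]
eef_rot: [[0.924, -0.383, -0.0], [-0.383, -0.924, -0.0], [-0.0, 0.0, -1.0]]
ft_force: [0.8, 0.4, -1.6]
finger_gap: 49.4
grasp_force: 50.0
time_s: 20.52
position: [506.1, 27.8, 131.4]
eef_rot: [[0.924, -0.383, -0.0], [-0.383, -0.924, 0.0], [-0.0, 0.0, -1.0]]
ft_force: [0.3, 0.7, -1.7]
finger_gap: 49.5
grasp_force: 50.0
```

```bash
python3 -m crank '[[[0,0,0.1],[0,0,0]],[[0,0,0.1],[0,0,0]],[[0,0,0.1],[0,0,0]],[[0,0,0],[0,0,0]]]'
python3 -m crank '[[[0,0,0.1],[0,0,0]],[[0,0,0.1],[0,0,0]],[[0,0,0.1],[0,0,0]],[[0,0,0.1],[0,0,0]],[[0,0,0],[0,0,0]]]'
python3 -m crank '[[[0,0,0.1],[0,0,0]],[[0,0,0.1],[0,0,0]],[[0,0,0.1],[0,0,0]],[[0,0,0.1],[0,0,0]],[[0,0,0],[0,0,0]]]'
```

```text
time_s: 21.02
position: [506.1, 27.9, 122.3]
eef_rot: [[0.924, -0.383, -0.0], [-0.383, -0.924, 0.0], [-0.0, 0.0, -1.0]]
ft_force: [-0.8, 2.5, -3.1]
finger_gap: 49.6
grasp_force: 50.0
time_s: 21.65
position: [506.1, 27.9, 110.3]
eef_rot: [[0.924, -0.383, -0.0], [-0.383, -0.924, 0.0], [-0.0, 0.0, -1.0]]
ft_force: [-0.1, 2.8, -3.6]
finger_gap: 49.6
grasp_force: 50.0
time_s: 22.28
position: [506.1, 27.9, 98.2]
eef_rot: [[0.924, -0.383, -0.0], [-0.383, -0.924, 0.0], [-0.0, 0.0, -1.0]]
ft_force: [0.2, 4.5, -3.5]
finger_gap: 49.4
grasp_force: 50.0
```

```bash
python3 -m crank '[[[-0.005,-0.015,0.1],[0,0,0]],[[0,0,0.1],[0,0,0]],[[0,0,0.1],[0,0,0]],[[0,0,0],[0,0,0]]]'
python3 -m crank '[[[0,0,0.06],[0,0,0]],[[0,0,0.06],[0,0,0]],[[0,0,0],[0,0,0]]]'
python3 -m crank '[[[0,0,0.05],[0,0,0]],[[0,0,0.05],[0,0,0]],[[0,0,0],[0,0,0]]]'
```

```text
time_s: 22.78
position: [506.2, 27.9, 89.3]
eef_rot: [[0.924, -0.383, -0.0], [-0.383, -0.924, -0.0], [-0.0, 0.0, -1.0]]
ft_force: [0.6, 1.9, -2.0]
finger_gap: 49.4
grasp_force: 50.0
time_s: 23.15
position: [506.2, 28.0, 85.9]
eef_rot: [[0.924, -0.383, -0.0], [-0.383, -0.924, -0.0], [0.0, 0.0, -1.0]]
ft_force: [-0.6, 2.3, -2.8]
finger_gap: 49.3
grasp_force: 50.0
time_s: 23.52
position: [506.3, 28.0, 83.5]
eef_rot: [[0.924, -0.383, 0.0], [-0.383, -0.924, -0.0], [0.0, -0.0, -1.0]]
ft_force: [-1.0, 1.5, 5.1]
finger_gap: 49.6
grasp_force: 50.0
```

Touching the seal ring at tip z of about 84.5, as predicted. I press on to the hard stop, which I expect at about 79.

```bash
python3 -m crank '[[[0,0,0.05],[0,0,0]],[[0,0,0.05],[0,0,0]],[[0,0,0],[0,0,0]]]'
python3 -m crank '[[[0,0,0.05],[0,0,0]],[[0,0,0.03],[0,0,0]],[[0,0,0],[0,0,0]]]'
python3 -m crank '[[[0,0,0.03],[0,0,0]],[[0,0,0],[0,0,0]]]'
```

```text
time_s: 23.9
position: [506.3, 28.0, 80.5]
eef_rot: [[0.924, -0.383, 0.0], [-0.383, -0.924, -0.0], [0.0, -0.0, -1.0]]
ft_force: [-1.8, 1.8, 4.9]
finger_gap: 49.2
grasp_force: 50.0
time_s: 24.28
position: [506.3, 28.0, 79.1]
eef_rot: [[0.924, -0.383, 0.001], [-0.383, -0.924, 0.0], [0.001, -0.001, -1.0]]
ft_force: [-2.8, 1.9, 15.9]
finger_gap: 49.5
grasp_force: 50.0
time_s: 24.52
position: [506.3, 28.0, 79.0]
eef_rot: [[0.924, -0.383, 0.001], [-0.384, -0.924, 0.0], [0.001, -0.001, -1.0]]
ft_force: [-4.3, 2.9, 25.0]
finger_gap: 49.6
grasp_force: 50.0
```

```bash
python3 -m crank '[[[0,0,-0.06],[0,0,0]],[[0,0,0],[0,0,0]]]'
python3 -m crank '[[[0,0,0],[0,0,0]],[[0,0,0],[0,0,0]],[[0,0,0],[0,0,0]],[[0,0,0],[0,0,0]]]' 0.9
python3 -m crank '[[[0,0,-0.3],[0,0,0]],[[0,0,-1],[0,0,0]],[[0,0,-1],[0,0,0]],[[0,0,-1],[0,0,0]],[[0,0,-1],[0,0,0]],[[-0.5,0,0],[0,0,0]],[[-0.5,0,0],[0,0,0]],[[0,0,0],[0,0,0]],[[0,0,0],[0,0,0]]]'
python3 - <<'E'
from h import *
plan(None)
c=viewer.calibration('wrist');im=viewer.read_camera('wrist');cv2.imwrite('pics/w6.png',im)
for z in(116,120):print(z,proj(c,[506.2,28.2,z]))
E
```

```text
time_s: 24.78
position: [506.4, 28.0, 79.2]
eef_rot: [[0.924, -0.383, 0.001], [-0.383, -0.924, -0.0], [0.001, -0.0, -1.0]]
ft_force: [-1.3, 2.0, 10.5]
finger_gap: 49.5
grasp_force: 50.0
time_s: 25.28
position: [506.3, 27.9, 78.4]
eef_rot: [[0.924, -0.383, -0.0], [-0.383, -0.924, -0.0], [0.0, 0.0, -1.0]]
ft_force: [1.2, 1.2, -0.3]
finger_gap: 79.3
grasp_force: 0.0
time_s: 26.4
position: [478.8, 39.6, 207.4]
eef_rot: [[0.924, -0.383, 0.0], [-0.383, -0.924, -0.0], [0.0, 0.0, -1.0]]
ft_force: [0.4, -0.4, 0.1]
finger_gap: 79.2
grasp_force: 0.0
t 26.4 p [478.81  39.57 207.41] yaw_y -1.964 tilt [ 0. -0.] F [ 0.42 -0.37  0.06] gap 79.2 q [-0.29  0.56  0.17  2.04 -0.17  0.56 -1.96]
116 [256.74 155.89]
120 [256.73 156.87]
```

View pics/w6.png

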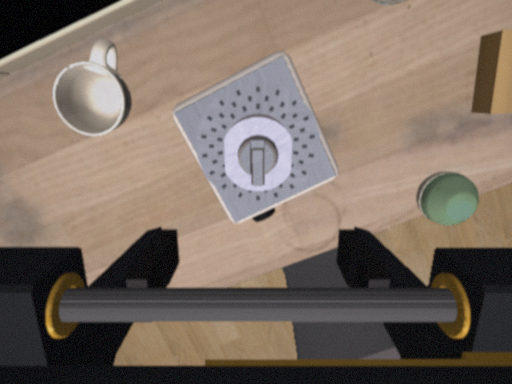

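The picture shows the hub seated at (258,155) around the spindle, with the key in the keyway. The mug at (92,98) and the timer at (449,198) are undisturbed, and the gripper is clear.

```bash
python3 -c "
from workcell import order
print(order.sign_off())"
```

```text
the job is handed in; nothing more can be done
None
```

The key is fully down in the spindle slot and the grating disc is seated on it, pressed past the seal ring to its hard stop with about 25 N; everything is released, the mug, tin and timer were not touched, and the job was handed in at about 26 s.

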